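Secure the lens and hold the index plunger back

ROBOT

A 6-joint arm with a two-finger parallel gripper is mounted at the origin on the work surface. World frame = base frame: x ahead of the robot, y to its left, z up, the work surface at z = 0. Lengths are in m, angles in rad, forces in N, time in s.
With the tool pointing down it reaches from about 0.25 to 0.775 m from the base axis. Payload 4 kg.
Tool frame: the origin (TCP) lies at the very end of the fingers, on their centre line; the grasp point (between the pads) lies robot.grip_point_offset behind it (robot.grip_point_offset is the distance from the TCP to the grasp point, in m); z points along the fingers, y is the line along which they close (so a half turn about z gives the same grasp; the last joint's range is limited). The gripper opens to 94 mm and grips with 3 to 60 N. Pads are 16 mm wide; open, the fingers measure 119 mm over their backs; the gripper's body (75 mm by 177 mm) begins 78 mm behind the grasp point.
Start: joints at [1.007, 0.087, 1.371, -0, 1.684, -0.103], TCP at [0.245, 0.493, 0.206] pointing down, gripper open.
Joint ranges: [-3.1, 3.1], [-0.76, 2.03], [0.27, 2.55], [-1.08, 4.22], [0.17, 2.65], [-2.57, 2.57]. Speed limits (rad/s): [2.79, 2.79, 3.14, 3.14, 3.14, 3.14].

INTERFACE

Orientations are given as a rotation vector (axis times angle).
In Python, from cell import status, imaging, job, robot gives the robot as it stands.
- The arm moves only by the shell command python3 -m creep 'ROWS' [FORCE]. ROWS is JSON, a list of rows, each an object with "xyz": the shift along the world's x, y, z in mm, a list of three; "rotation": the turn, a rotation vector about the world's x, y, z in degrees, a list of three; "grip": the closure, from 0 (fully open) to 1 (shut). A call has 1 to 10 rows; each row is the pose to reach, as a shift and turn from the pose commanded when the call began; what a row does not reach only later rows make up. A row lasts 1/10 s, in which the tool goes at most 50 mm and 8.59 degrees, less where a joint would pass 70% of its speed; a pose out of reach is approached as far as the arm can. A call with a gripper value outside its range is refused whole. The fingers move at their own pace and stop on an object; FORCE is the grip in N (left out, the last holds). Time passes only in rows, so rows that repeat a pose let the fingers close. It gives the time, the measured TCP pose, the force, the opening and the grip force at its end, in the units of the state.
- status.sense(): the state, without advancing time (a new reading comes with each control period).
- imaging.grab_frame(name): name is "side" or "top" or "wrist"; returns the picture (384x512x3 uint8, blue, green, red); there is no depth.
- imaging.camera_model(name): a dict with "vertical_fov" (degrees; the focal length in pixels is half the picture's height over the tangent of half this angle, whatever the lens; pixels are square), "cx", "cy" (the principal point, pixels), "xyz" and "attitude" of the camera in the world. Camera axes: x right, y down, z forward; pixel columns grow to the right and rows downward; lengths in m; the calibration is good to about 2 mm. A picture is of the moment at which its call begins: read the wrist's pose just before it. camera_model takes no time and is no camera call; for the wrist camera it gives the pose at the moment of the call.
- job.finish_job(): hands the job in; it is judged then, once.
Trained networks look in the newest picture that a camera, given by its name, has taken for a name from the list of things; names that differ only in an ending like _2 or _b are one class to them, and where a whole thing is asked for, a point or a joint stands for the part that bears it (a point fixed in the world has none). Each returns a list of dicts, best first, with "conf" (0 to 1); they miss things now and then, are a little off and sometimes report something else, mostly with a low value. They report only what shows in the picture. A call takes as long as a camera call.
- imaging.trace(camera, target): "pixels" (384x512 bool, what is visible of it) and "box" ([left, top, right, bottom] in pixels, round what is visible of it).
The state is a dict: "time": time; "qpos": joint angles; "qvel": joint speeds; "effort": joint torques, N m; "ee_pos": TCP position; "tcp_rot": TCP orientation; "wrist_force": force on the tool from outside, world axes, zero at the start; "ft_torque": the same for the moment, N m; "finger_gap": opening from 0.0 (shut) to 1.0 (fully open); "grip_force": force on a finger pad.
Only numpy, scipy, OpenCV 4.12 (cv2) and the standard library are available. Lean on these libraries where they do the work, as an engineer would, in place of code of your own. Each camera call takes 0.05 s, during which the arm holds its last target. There are 200 camera calls.

TASK

On the indexing lens stand, first swing the keeper bar shut over the lens until it snaps into its catch and rests against the stop. Then grip the sprung index plunger by its knob, pull it fully back out of the disc and finish while still holding it there, so that a colleague can turn the disc by hand. Leave the lens lying in its cradle, and the camera, the charger and the lens cap where they are.

Things in the scene. Friction and masses are not known exactly. Their poses are not given: they have to be found in the camera images.
- stand: fixed lens stand: dark base plate 170 x 220 x 10 mm (y -120 to +100), round aluminium disc (140 mm wide, top 60 mm up, stays still) with a lens lying along x in a V cradle. Origin: on the table under the disc's centre. Catch post at (0, -52), 36 x 20, 138 mm high, with a stop on its -x side to 152. Plunger bracket at y -100 to -116, 40 mm wide, 72 high.
- keeper_pivot (a point): vertical hinge axis of the keeper bar, at the bar's mid height: (0, 52, 151) mm in the stand's frame
- keeper_peg (a point): mid-point of the keeper bar's upright round black peg: 14 mm thick, from the bar's top, 156 mm above the table, to 196 mm. The point is 176 mm up, 85 mm from the hinge axis, and moves with the bar on a level circle. The steel bar is level, 16 mm wide, 10 mm thick, and reaches 114 mm from the hinge axis.
- keeper (a joint): bar angle (rad): 0 = shut against its stop, pointing from the hinge to the stand's -y, across the lens; grows anticlockwise from above to 1.6 (open, pointing to the stand's +x). Stays where left (friction about 0.5 N at the peg). From about 0.15 rad a sprung ball in the catch post resists (up to about 4 N at the peg); below about 0.07 it snaps the bar to 0 and keeps it.
- plunger_grip (a point): middle of the round neck of the plunger's black knob: 22 mm thick, 28 mm long, level along the stand's y, 50 mm above the table; moves with the plunger. Seated, it is at (0, -130, 50) mm in the stand's frame. At the neck's outer (-y) end a flange 34 mm across, 6 mm thick; at its inner end the bracket.
- plunger (a joint): how far the plunger is pulled (m): 0 = seated, its pin 14 mm deep in a hole in the disc's rim; slides along the stand's -y to a stop at 0.020 (fully back). The tip is out of the disc at 0.014. A spring draws it back: 5 N seated, 10 N fully back; let go, it returns.
- lens_center (a point): centre of the black lens, loose in the V cradle, a cylinder 64 mm thick and 100 mm long along the stand's x, 0.25 to 0.5 kg. The shut bar passes 7 mm above it.
- camera: black camera body, bystander, 50 x 125 mm, 97 mm high; origin under its centre
- charger: black battery charger with a grey battery on it, bystander, 70 x 95 mm, 40 mm high; origin under its centre
- cap: black round lens cap, bystander, 68 mm across, 11 mm high; origin under its centre

How it is judged:
On the way, in this order (a step that is already met when the one before it is completed fails the run):
1. the keeper bar is shut in its catch (value of joint keeper below 0.035 rad), for 0.2 s.
2. the plunger is pulled fully back (value of joint keeper below 0.035 rad and value of joint plunger above 0.016 m), for 0.3 s.
At the end, for the whole second after the job is handed in: The keeper bar is shut in its catch (within 0.035 rad), the plunger is held by the fingers (over 1 N) at least 16 mm out of its 20 mm travel, and the lens still lies in its cradle (all of step 2 and contact force between the fingers and plunger above 1 N and distance between lens_center and stand below 0.115 m and height (world z) of lens_center above 0.1 m); the arm keeps its last pose, push and grip.
It fails at once if the plunger is pulled while the keeper bar is still open (value of joint keeper above 0.1 rad and value of joint plunger above 0.008 m).
It fails at once if the lens is knocked out of place (distance of lens_center from where it was at the start of the episode above 0.025 m).
It fails at once if a bystander is moved (distance of any of camera, charger, cap from where it was at the start of the episode above 0.03 m).
It also fails if it takes over 45 s, if anything falls off the work surface, if the arm or the gripper's body presses on something with over 40 N, if the wrist force passes 120 N, or if a joint passes its speed limit or range.

## Working session

There is one attempt and no reset: what is moved stays moved. The work goes in short steps, Python scripts to look and compute and a shell command to move; the robot and the scene stay as the last step left them, time stands still between calls to the robot, and variables do not carry over. Pictures are saved under pics/ and viewed, at most 10 in all, crops included, and the job is handed in when it is done.

```bash
ls; mkdir -p pics; python3 - <<'E'
from cell import status, imaging, job, robot
import cv2
print(status.sense(), robot.grip_point_offset)
ims=[]
for n in("side","top"):
    im=imaging.grab_frame(n); ims.append(im); m=imaging.camera_model(n); print(n,m)
    for t in("stand","keeper_peg","plunger_grip","lens_center","keeper","camera","charger","cap"):
        r=imaging.trace(n,t); print(t,[(round(d['conf'],2),d['box']) for d in r[:2]])
cv2.imwrite("pics/a.png",cv2.resize(cv2.hconcat(ims),(800,300)))
cv2.imwrite("pics/side.png",ims[0]);cv2.imwrite("pics/top.png",ims[1])
E
```

```text
pics
{'time': 0.0, 'qpos': array([ 1.00692557e+00,  8.79807652e-02,  1.37222128e+00, -4.17876134e-05,
        1.68363451e+00, -1.03091115e-01]), 'qvel': array([-0.00082353,  0.00220423, -0.00138246,  0.00197164,  0.00094324,
        0.00100664]), 'effort': array([ 4.98310910e-04, -3.40185070e+01, -3.02429295e+01,  7.19414139e-02,
        3.30193865e-02, -1.64116464e-04]), 'ee_pos': array([0.24427182, 0.49216282, 0.20430686]), 'tcp_rot': array([-0.71725281, -3.05790346,  0.00335114]), 'wrist_force': array([-0.03677565,  0.17505203,  0.07963581]), 'ft_torque': array([-0.00813834,  0.01589965,  0.05212142]), 'grip_force': 0.0, 'finger_gap': 0.9993409363601664} 0.0188
side {'vertical_fov': 55.51783969076228, 'cx': 257.46285994614334, 'cy': 191.96102850656874, 'xyz': array([ 0.25087941, -0.27518946,  0.55774387]), 'attitude': array([-2.17268705,  0.63363183, -0.33660995])}
stand [(0.84, [209.6, 184.8, 352.0, 348.5])]
keeper_peg [(0.88, [254.9, 184.0, 327.7, 212.5])]
plunger_grip [(0.75, [302.7, 276.5, 346.9, 323.0])]
lens_center [(0.35, [210.9, 185.5, 351.1, 343.9])]
keeper [(0.93, [257.2, 182.3, 328.7, 214.6])]
camera [(0.65, [186.2, 173.2, 219.8, 238.4])]
charger [(0.95, [332.5, 223.5, 384.3, 267.7])]
cap [(0.6, [191.1, 313.2, 233.1, 350.1])]
top {'vertical_fov': 49.65102335684766, 'cx': 254.86127576834704, 'cy': 198.20742072295698, 'xyz': array([0.43209443, 0.17771408, 1.07136079]), 'attitude': array([-2.17856252,  2.1434905 , -0.18054176])}
stand [(0.77, [242.1, 179.5, 343.1, 254.6])]
keeper_peg [(0.93, [259.9, 175.9, 303.9, 218.1])]
plunger_grip [(0.5, [314.9, 205.9, 347.2, 216.8])]
lens_center [(0.88, [268.6, 191.9, 301.3, 234.4])]
keeper [(0.89, [260.8, 177.0, 303.1, 217.9])]
camera [(0.79, [172.5, 217.4, 229.0, 262.0])]
charger [(0.82, [275.0, 132.6, 319.3, 167.6])]
cap [(0.95, [289.0, 265.2, 309.4, 290.4])]
```

```bash
python3 - <<'E'
import cv2
a=cv2.imread("pics/side.png")[165:360,170:400];b=cv2.imread("pics/top.png")[120:300,160:370]
h=600
a=cv2.resize(a,(400,339),interpolation=3);b=cv2.resize(b,(395,339),interpolation=3)
cv2.imwrite("pics/b.png",cv2.hconcat([a,b]))
E
```

```text
(no output)
```

View pics/b.png

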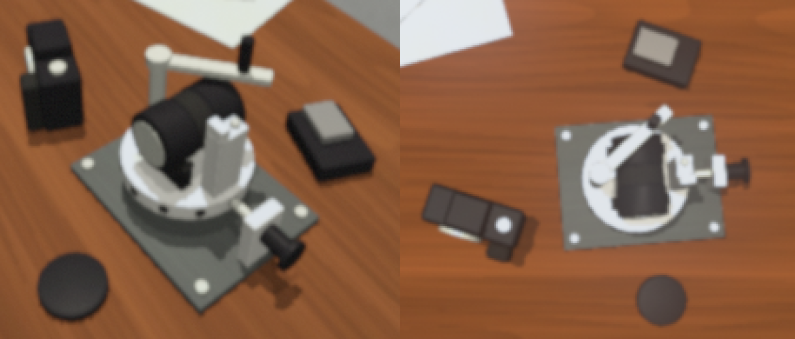

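The left half is the side view: the bar is open at about 0.8 rad, with the peg top near (312,187), the post near (260,195) and the knob near (335,307). The right half is the top view: the stand is nearly aligned with the world axes, with the knob towards −y. Next I fit the stand pose and the bar angle.

```bash
cat > fit.py <<'E'
import numpy as np
from cell import imaging
from scipy.optimize import least_squares
from scipy.spatial.transform import Rotation as R
def proj(m,p):
    q=R.from_rotvec(m["attitude"]).inv().apply(np.asarray(p)-m["xyz"]); f=192/np.tan(np.radians(m["vertical_fov"]/2))
    return np.array([m["cx"]+f*q[0]/q[2], m["cy"]+f*q[1]/q[2]])
def W(s,p): # stand->world, mm->m
    return np.r_[s[:2]+R.from_euler('z',s[2]).as_matrix()[:2,:2]@(np.array(p[:2])/1e3),p[2]/1e3]
def bar(th,r,z): return [r*np.sin(th),52-r*np.cos(th),z]
E
cat > run.py <<'E'
from fit import *
T,S=imaging.camera_model("top"),imaging.camera_model("side")
obs=[(T,(85,100,10),(242.4,188)),(T,(85,-120,10),(328.5,181.6)),(T,(-85,-120,10),(332.2,245.3)),(T,(-85,100,10),(248.2,252.8)),
(S,(-85,100,10),(211.4,261.7)),(S,(85,-120,10),(352.9,289.3)),(S,(-85,-120,10),(285,344.5)),
(S,(0,52,158),(260.3,194.9)),(S,(85,196),(311.5,187.5)),(S,(85,156),(311,205)),(S,(114,151),(326.4,208.5)),(T,(85,196),(295.6,183.2)),
(S,(0,-147,50),(342,313)),(T,(0,-147,50),(345,211))]
def f(v): return np.concatenate([proj(m,W(v,p if len(p)==3 else bar(v[3],*p)))-o for m,p,o in obs])
r=least_squares(f,[.45,.1,0,.8],loss='soft_l1'); v=r.x
print(v,np.round(f(v).reshape(-1,2),1).tolist())
for n,p in dict(peg=bar(v[3],85,176),peg0=bar(0,85,176),pivot=(0,52,151),grip=(0,-130,50)).items(): print(n,W(v,p).round(4))
for n,z in (("camera",.05),("charger",.03),("cap",.01)):
    pass
np.save("v.npy",v)
E
python3 run.py
```

```text
[0.53562583 0.07465728 0.10133739 0.703181  ] [[0.1, -0.8], [-2.0, -1.2], [1.6, 0.3], [-0.1, 0.4], [-2.4, -1.1], [1.4, 0.7], [0.2, 0.5], [0.2, 2.4], [0.7, -1.1], [-1.5, -0.0], [-0.2, 1.1], [0.3, -0.8], [-4.0, 0.0], [-0.8, -0.9]]
peg [0.5916 0.0674 0.176 ]
peg0 [0.539  0.0418 0.176 ]
pivot [0.5304 0.1264 0.151 ]
grip [ 0.5488 -0.0547  0.05  ]
```

```bash
python3 -m creep '[{"xyz":[30,-35,40],"rotation":[0,0,-2],"grip":0.4},{"xyz":[60,-70,45],"rotation":[0,0,-4],"grip":0.4},{"xyz":[90,-105,45],"rotation":[0,0,-6],"grip":0.4},{"xyz":[120,-140,45],"rotation":[0,0,-8],"grip":0.4},{"xyz":[150,-175,45],"rotation":[0,0,-10],"grip":0.4},{"xyz":[180,-210,45],"rotation":[0,0,-12],"grip":0.4},{"xyz":[210,-245,45],"rotation":[0,0,-14],"grip":0.4},{"xyz":[240,-280,45],"rotation":[0,0,-16],"grip":0.4},{"xyz":[270,-315,45],"rotation":[0,0,-18],"grip":0.4},{"xyz":[270,-315,45],"rotation":[0,0,-18],"grip":0.4}]'
cat > look.py <<'E'
from fit import *
import cv2,sys
from cell import status
s=status.sense(); m=imaging.camera_model("wrist"); im=imaging.grab_frame("wrist"); cv2.imwrite(sys.argv[1],im)
v=np.load("v.npy"); print(s['ee_pos'].round(4),s['qpos'].round(2)); print(m["xyz"].round(3))
for t in("keeper_peg","plunger_grip","lens_center","stand"):
    print(t,[(round(d['conf'],2),d['box']) for d in imaging.trace("wrist",t)[:2]])
for n,p in dict(pegtop=bar(v[3],85,196),pegbot=bar(v[3],85,156),bartip=bar(v[3],114,156),pivot=(0,52,156),grip=(0,-130,61),flange=(0,-147,67),c1=(85,-120,10),c2=(-85,-120,10),c3=(-85,100,10),c4=(85,100,10)).items(): print(n,W(v,p).round(3),proj(m,W(v,p)).round(0))
E
python3 look.py pics/w1.png
```

```text
time: 1.9
ee_pos: [0.5173, 0.1732, 0.2495]
tcp_rot: [1.198, 2.904, -0.003]
wrist_force: [0.3, -0.5, 0.0]
finger_gap: 0.599
grip_force: 0.0
[0.5173 0.1732 0.2495] [ 0.22  0.07  1.3  -0.    1.77 -0.57]
[0.469 0.223 0.429]
keeper_peg [(0.97, [222.1, 220.9, 251.6, 356.9]), (0.47, [83.4, 136.4, 140.2, 185.7])]
plunger_grip []
lens_center [(0.74, [152.0, 206.6, 261.2, 293.4])]
stand [(0.97, [118.7, 129.0, 313.8, 356.2])]
pegtop [0.592 0.067 0.196] [230. 350.]
pegbot [0.592 0.067 0.156] [234. 320.]
bartip [0.613 0.047 0.156] [235. 346.]
pivot [0.53  0.126 0.156] [231. 238.]
grip [ 0.549 -0.055  0.061] [150. 312.]
flange [ 0.55  -0.072  0.067] [140. 323.]
c1 [ 0.632 -0.036  0.01 ] [212. 318.]
c2 [ 0.463 -0.053  0.01 ] [115. 251.]
c3 [0.441 0.166 0.01 ] [211. 126.]
c4 [0.61  0.183 0.01 ] [312. 208.]
```

View pics/w1.png

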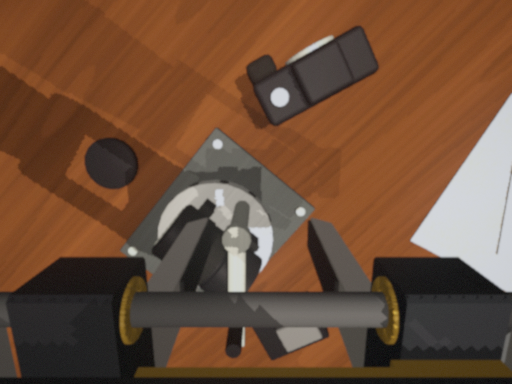

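The wrist picture shows the plate corners at (217,129), (313,208) and about (124,246), the pivot at (236,239) and the peg top at (234,352). All are within about 5 px of the prediction, so I refit with these included.

```bash
python3 - <<'E'
s=open('run.py').read()
s=s.replace('def f(v)','''M=imaging.camera_model("wrist")
obs+=[(M,(-85,100,10),(217.5,129)),(M,(85,100,10),(313,208.5)),(M,(-85,-120,10),(123,246)),(M,(0,52,158),(236,239)),(M,(85,196),(234,349))]
def f(v)''',1)
open('run2.py','w').write(s)
E
python3 run2.py
```

```text
[0.53693536 0.07890075 0.08787684 0.70151487] [[-1.1, -1.8], [-3.1, -1.2], [-0.4, 0.5], [-2.3, -0.7], [-2.6, -3.5], [0.2, -0.4], [-2.0, -2.0], [-0.2, 0.7], [-0.1, -2.4], [-2.2, -1.3], [-1.0, -0.1], [-1.3, -1.4], [-6.1, -1.7], [-2.5, -0.7], [-2.8, 0.4], [-0.4, 4.1], [-7.3, 4.9], [-2.7, 3.9], [-3.0, 5.1]]
peg [0.5927 0.0708 0.176 ]
peg0 [0.5398 0.046  0.176 ]
pivot [0.5324 0.1307 0.151 ]
grip [ 0.5483 -0.0506  0.05  ]
```

```bash
python3 -m creep '[{"xyz":[25,-35,0],"rotation":[0,0,0],"grip":0.4},{"xyz":[50,-70,0],"rotation":[0,0,0],"grip":0.4},{"xyz":[75,-104,0],"rotation":[0,0,0],"grip":0.4},{"xyz":[75,-104,0],"rotation":[0,0,0],"grip":0.4},{"xyz":[75,-104,-20],"rotation":[0,0,0],"grip":0.4},{"xyz":[75,-104,-40],"rotation":[0,0,0],"grip":0.4},{"xyz":[75,-104,-60],"rotation":[0,0,0],"grip":0.4},{"xyz":[75,-104,-82],"rotation":[0,0,0],"grip":0.4},{"xyz":[75,-104,-82],"rotation":[0,0,0],"grip":0.4}]'
python3 look.py pics/w2.png; python3 -c "
from cell import imaging
import cv2
a=imaging.grab_frame('side')[140:300,200:400];b=imaging.grab_frame('top')[130:280,220:400]
w=cv2.imread('pics/w2.png')
cv2.imwrite('pics/c.png',cv2.hconcat([cv2.resize(a,(400,320)),cv2.resize(w,(400,320))]))"
```

```text
time: 3.05
ee_pos: [0.5866, 0.0757, 0.165]
tcp_rot: [-1.18, -2.904, 0.004]
wrist_force: [-0.0, -0.7, -1.1]
finger_gap: 0.602
grip_force: 0.0
[0.5866 0.0757 0.165 ] [ 0.03  0.2   1.33  0.    1.62 -0.77]
[0.539 0.125 0.345]
keeper_peg [(0.88, [236.2, 76.4, 284.1, 284.7])]
plunger_grip [(0.6, [113.3, 244.2, 148.8, 264.1])]
lens_center [(0.87, [129.6, 83.6, 287.6, 234.2])]
stand [(0.74, [45.3, 17.6, 122.0, 90.0]), (0.67, [97.3, 9.1, 353.1, 283.5])]
pegtop [0.593 0.071 0.196] [257. 268.]
pegbot [0.593 0.071 0.156] [258. 238.]
bartip [0.613 0.05  0.156] [258. 280.]
pivot [0.532 0.131 0.156] [259.  95.]
grip [ 0.548 -0.051  0.061] [134. 252.]
flange [ 0.55  -0.068  0.067] [121. 268.]
c1 [ 0.632 -0.033  0.01 ] [217. 273.]
c2 [ 0.463 -0.048  0.01 ] [ 91. 176.]
c3 [0.443 0.171 0.01 ] [224.  -0.]
c4 [0.613 0.186 0.01 ] [355. 122.]
```

View pics/c.png

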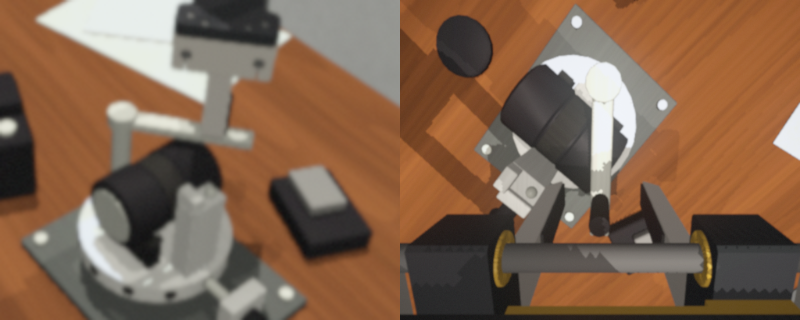

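The side view shows the fingers down around the peg. In the wrist view the peg sits mid-gap at about (256,262), close to the prediction. Now close on it.

```bash
python3 -m creep '[{"xyz":[0,0,0],"rotation":[0,0,0],"grip":0.7},{"xyz":[0,0,0],"rotation":[0,0,0],"grip":1},{"xyz":[0,0,0],"rotation":[0,0,0],"grip":1},{"xyz":[0,0,0],"rotation":[0,0,0],"grip":1},{"xyz":[0,0,0],"rotation":[0,0,0],"grip":1}]' 10
python3 - <<'E'
from fit import *
from cell import status
v=np.load('v.npy');s=status.sense();p=s['ee_pos'];Ry=R.from_rotvec(s['tcp_rot']).as_matrix()
print(p,Ry[:,1],Ry[:,2])
# bar angle from grip: angle of the grip about the pivot
pv=W(v,(0,52,151))[:2];d=p[:2]-pv;print("r",np.hypot(*d),"theta",np.arctan2(d[1],d[0])+np.pi/2-v[2])
th0=np.arctan2(d[1],d[0])+np.pi/2-v[2]
for a in (1,.85,.7,.55,.4,.3,.2,.1,.0,-.03):
    th=th0*a if a>=0 else a; q=W(v,bar(th,85,176))[:2]-W(v,bar(th0,85,176))[:2]; print(round(th,2),(q*1e3).round(1),round(np.degrees(th-th0),1))
E
```

```text
time: 3.9
ee_pos: [0.5896, 0.0736, 0.1684]
tcp_rot: [-1.187, -2.909, -0.0]
wrist_force: [0.7, 0.7, 0.8]
finger_gap: 0.211
grip_force: 0.0
[0.58956039 0.07356354 0.16841871] [ 6.99786519e-01  7.14352033e-01 -1.86463553e-05] [-8.59187975e-05  5.80644544e-05 -9.99999995e-01]
r 0.08084021128870496 theta 0.6979777584075526
0.7 [0. 0.] 0.0
0.59 [-6.6 -6. ] -6.0
0.49 [-13.8 -11.2] -12.0
0.38 [-21.5 -15.6] -18.0
0.28 [-29.6 -19.3] -24.0
0.21 [-35.2 -21.2] -28.0
0.14 [-41.  -22.7] -32.0
0.07 [-46.8 -23.9] -36.0
0.0 [-52.7 -24.6] -40.0
-0.03 [-55.2 -24.8] -41.7
```

```bash
python3 -m creep '[{"xyz":[0,0,0],"rotation":[0,0,0],"grip":1},{"xyz":[0,0,0],"rotation":[0,0,0],"grip":1},{"xyz":[0,0,0],"rotation":[0,0,0],"grip":1},{"xyz":[-7,-6,0],"rotation":[0,0,-6],"grip":1},{"xyz":[-14,-11,0],"rotation":[0,0,-12],"grip":1},{"xyz":[-21.5,-15.5,0],"rotation":[0,0,-18],"grip":1},{"xyz":[-29.5,-19.5,0],"rotation":[0,0,-24],"grip":1},{"xyz":[-35,-21,0],"rotation":[0,0,-28],"grip":1},{"xyz":[-38,-22,0],"rotation":[0,0,-30],"grip":1},{"xyz":[-38,-22,0],"rotation":[0,0,-30],"grip":1}]' 15
```

```text
time: 4.9
ee_pos: [0.5516, 0.0519, 0.1685]
tcp_rot: [1.9, 2.502, 0.002]
wrist_force: [0.9, 1.2, -2.3]
finger_gap: 0.148
grip_force: 15.0
```

```bash
python3 -m creep '[{"xyz":[-6,-1.5,0],"rotation":[0,0,-4],"grip":1},{"xyz":[-12,-2.5,0],"rotation":[0,0,-8],"grip":1},{"xyz":[-16,-3,0],"rotation":[0,0,-11],"grip":1},{"xyz":[-18,-3,0],"rotation":[0,0,-11],"grip":1},{"xyz":[-18,-3,0],"rotation":[0,0,-11],"grip":1}]'
python3 - <<'E'
from fit import *
from cell import status
v=np.load('v.npy');s=status.sense();p=s['ee_pos']
pv=W(v,(0,52,151))[:2];d=p[:2]-pv;print(p,"r",np.hypot(*d),"theta",np.arctan2(d[1],d[0])+np.pi/2-v[2],s['grip_force'])
E
```

```text
time: 5.4
ee_pos: [0.54, 0.05, 0.1686]
tcp_rot: [2.122, 2.304, 0.02]
wrist_force: [18.2, 3.4, -8.5]
finger_gap: 0.146
grip_force: 15.0
[0.54004697 0.0500018  0.168619  ] r 0.08106248606238946 theta 0.006949276278328406 15.01537173986435
```

```bash
python3 -m creep '[{"xyz":[5,0,0],"rotation":[0,0,0],"grip":0.4},{"xyz":[5,0,0],"rotation":[0,0,0],"grip":0.4},{"xyz":[5,0,0],"rotation":[0,0,0],"grip":0.4},{"xyz":[5,0,0],"rotation":[0,0,0],"grip":0.4},{"xyz":[5,0,20],"rotation":[0,0,0],"grip":0.4},{"xyz":[5,0,50],"rotation":[0,0,0],"grip":0.4},{"xyz":[5,0,85],"rotation":[0,0,0],"grip":0.4},{"xyz":[5,0,85],"rotation":[0,0,0],"grip":0.4},{"xyz":[5,0,85],"rotation":[0,0,0],"grip":0.4}]'
python3 - <<'E'
import numpy as np
v=np.load('v.npy');v[3]=0;np.save('v.npy',v)
E
python3 look.py pics/w3.png; python3 -c "
from cell import imaging
import cv2
a=imaging.grab_frame('side')[160:340,200:400]
w=cv2.imread('pics/w3.png')
cv2.imwrite('pics/d.png',cv2.hconcat([cv2.resize(a,(400,360)),cv2.resize(w,(400,360))]))"
```

```text
time: 6.3
ee_pos: [0.5388, 0.0486, 0.2545]
tcp_rot: [2.129, 2.308, 0.002]
wrist_force: [0.6, -0.4, -0.5]
finger_gap: 0.599
grip_force: 0.0
[0.5388 0.0486 0.2545] [-0.01  0.06  1.3  -0.    1.78 -0.1 ]
[0.534 0.119 0.434]
keeper_peg [(0.6, [245.0, 80.9, 276.6, 227.6])]
plunger_grip [(0.56, [247.2, 246.9, 278.2, 269.5])]
lens_center [(0.57, [203.9, 120.1, 309.2, 186.9])]
stand [(0.76, [189.3, 61.2, 329.0, 268.9])]
pegtop [0.54  0.046 0.196] [258. 208.]
pegbot [0.54  0.046 0.156] [258. 195.]
bartip [0.542 0.017 0.156] [258. 226.]
pivot [0.532 0.131 0.156] [257.  94.]
grip [ 0.548 -0.051  0.061] [258. 251.]
flange [ 0.55  -0.068  0.067] [259. 266.]
c1 [ 0.632 -0.033  0.01 ] [320. 228.]
c2 [ 0.463 -0.048  0.01 ] [197. 229.]
c3 [0.443 0.171 0.01 ] [187.  59.]
c4 [0.613 0.186 0.01 ] [327.  58.]
```

View pics/d.png

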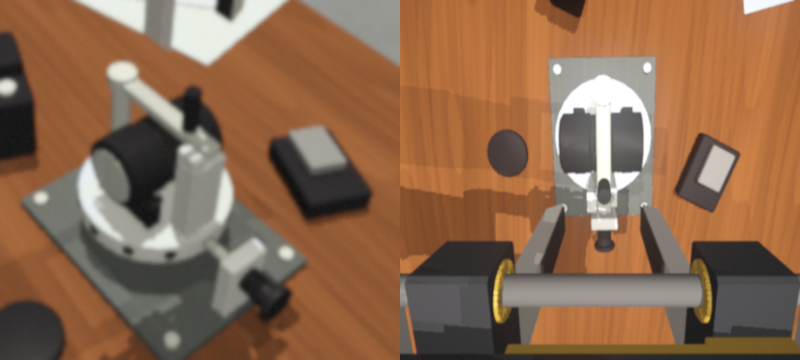

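The side view shows the bar shut across the lens at the catch post. The wrist view shows the bar straight, the lens in place and the knob near (262,258). Now I refine the knob position.

```bash
python3 - <<'E'
from fit import *
m=imaging.camera_model("wrist");v=np.load('v.npy')
for p in [(-17,-150,50),(17,-150,50),(0,-150,67),(0,-144,67),(-20,-116,72),(20,-116,72),(20,-100,72),(-11,-130,50),(11,-130,50)]: print(p,proj(m,W(v,p)).round(1))
import cv2
w=cv2.imread('pics/w3.png')[210:290,215:305]
cv2.imwrite('pics/e.png',cv2.resize(w,(540,480),interpolation=cv2.INTER_CUBIC))
E
```

```text
(-17, -150, 50) [246.7 263. ]
(17, -150, 50) [273.3 262.9]
(0, -150, 67) [260.  269.3]
(0, -144, 67) [260.  264.8]
(-20, -116, 72) [243.  245.3]
(20, -116, 72) [276.7 245.1]
(20, -100, 72) [276.8 232.4]
(-11, -130, 50) [251.2 248.5]
(11, -130, 50) [268.6 248.4]
```

View pics/e.png

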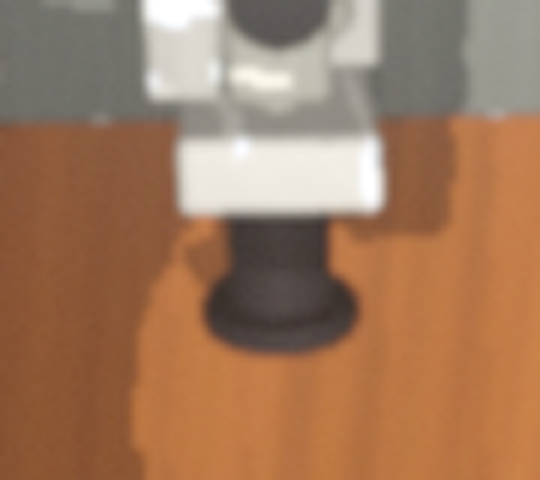

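The crop shows the bracket top at columns 245–279 and rows 233–245, and the knob end at row 268.5. The prediction is right in y, but x needs about +2.5 mm. The grip point is therefore about (0.551, −0.051, 0.05).

```bash
python3 -m creep '[{"xyz":[4,-35,0],"rotation":[0,0,0],"grip":0.4},{"xyz":[8,-70,0],"rotation":[0,0,0],"grip":0.4},{"xyz":[12,-100,0],"rotation":[0,0,0],"grip":0.4},{"xyz":[12,-100,-20],"rotation":[0,0,0],"grip":0.4},{"xyz":[12,-100,-60],"rotation":[0,0,0],"grip":0.4},{"xyz":[12,-100,-100],"rotation":[0,0,0],"grip":0.4},{"xyz":[12,-100,-130],"rotation":[0,0,0],"grip":0.4},{"xyz":[12,-100,-140],"rotation":[0,0,0],"grip":0.4},{"xyz":[12,-100,-140],"rotation":[0,0,0],"grip":0.4},{"xyz":[12,-100,-140],"rotation":[0,0,0],"grip":0.4}]'
python3 look.py pics/w4.png | head -4
```

```text
time: 7.6
ee_pos: [0.5515, -0.0515, 0.1151]
tcp_rot: [2.129, 2.307, 0.002]
wrist_force: [0.2, 0.1, -0.2]
finger_gap: 0.6
grip_force: 0.0
[ 0.5515 -0.0515  0.1151] [-0.2   0.13  1.51  0.    1.5  -0.28]
[0.547 0.019 0.295]
keeper_peg [(0.76, [223.4, 0.5, 273.9, 117.4])]
plunger_grip [(0.83, [233.4, 127.0, 279.8, 236.1])]
```

View pics/w4.png

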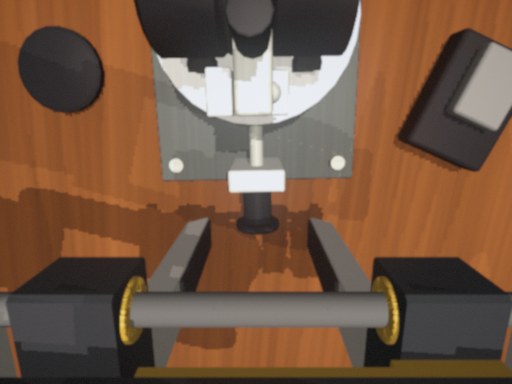

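The knob, at (257,210), is centred between the fingertips at about (210,225) and (309,225). Descend and close.

```bash
python3 -m creep '[{"xyz":[0,0,-25],"rotation":[0,0,0],"grip":0.4},{"xyz":[0,0,-50],"rotation":[0,0,0],"grip":0.4},{"xyz":[0,0,-70],"rotation":[0,0,0],"grip":0.4},{"xyz":[0,0,-83],"rotation":[0,0,0],"grip":0.4},{"xyz":[0,0,-83],"rotation":[0,0,0],"grip":0.4},{"xyz":[0,0,-83],"rotation":[0,0,0],"grip":1},{"xyz":[0,0,-83],"rotation":[0,0,0],"grip":1},{"xyz":[0,0,-83],"rotation":[0,0,0],"grip":1},{"xyz":[0,0,-83],"rotation":[0,0,0],"grip":1},{"xyz":[0,0,-83],"rotation":[0,0,0],"grip":1}]' 40
```

```text
time: 8.85
ee_pos: [0.5502, -0.0515, 0.0311]
tcp_rot: [-2.13, -2.309, 0.001]
wrist_force: [-2.1, -0.6, 1.3]
finger_gap: 0.226
grip_force: 40.0
```

```bash
python3 -m creep '[{"xyz":[0,0,0],"rotation":[0,0,0],"grip":1},{"xyz":[0,0,0],"rotation":[0,0,0],"grip":1},{"xyz":[0,0,0],"rotation":[0,0,0],"grip":1}]'
```

```text
time: 9.15
ee_pos: [0.5502, -0.0515, 0.0311]
tcp_rot: [-2.13, -2.309, 0.001]
wrist_force: [-4.0, -0.8, 6.0]
finger_gap: 0.224
grip_force: 40.0
```

```bash
python3 -m creep '[{"xyz":[0.4,-5,0],"rotation":[0,0,0],"grip":1},{"xyz":[0.8,-10,0],"rotation":[0,0,0],"grip":1},{"xyz":[1.2,-15,0],"rotation":[0,0,0],"grip":1},{"xyz":[1.6,-19,0],"rotation":[0,0,0],"grip":1},{"xyz":[1.6,-20,0],"rotation":[0,0,0],"grip":1},{"xyz":[1.6,-20,0],"rotation":[0,0,0],"grip":1},{"xyz":[1.6,-20,0],"rotation":[0,0,0],"grip":1},{"xyz":[1.6,-20,0],"rotation":[0,0,0],"grip":1}]'
```

```text
time: 9.95
ee_pos: [0.5517, -0.0675, 0.0311]
tcp_rot: [-2.126, -2.306, -0.007]
wrist_force: [-3.9, 8.5, 7.1]
finger_gap: 0.227
grip_force: 40.0
```

```bash
python3 -m creep '[{"xyz":[0.2,-3,0],"rotation":[0,0,0],"grip":1},{"xyz":[0.5,-6,0],"rotation":[0,0,0],"grip":1},{"xyz":[0.5,-6,0],"rotation":[0,0,0],"grip":1},{"xyz":[0.5,-6,0],"rotation":[0,0,0],"grip":1},{"xyz":[0.5,-6,0],"rotation":[0,0,0],"grip":1}]'; python3 look.py pics/w5.png | head -5;  python3 -c "
from cell import imaging
import cv2
a=imaging.grab_frame('side')[160:340,200:400]
w=cv2.imread('pics/w5.png')
cv2.imwrite('pics/f.png',cv2.hconcat([cv2.resize(a,(400,360)),cv2.resize(w,(400,360))]))"
```

```text
time: 10.45
ee_pos: [0.5521, -0.0714, 0.0311]
tcp_rot: [-2.123, -2.304, -0.011]
wrist_force: [-3.4, 13.0, 7.7]
finger_gap: 0.226
grip_force: 40.0
[ 0.5521 -0.0714  0.0311] [-0.24  0.2   1.6   0.01  1.35 -0.32]
[ 0.548 -0.003  0.212]
keeper_peg [(0.61, [232.2, 99.3, 280.1, 294.9])]
plunger_grip [(0.59, [232.5, 101.5, 282.8, 292.9])]
lens_center []
```

View pics/f.png

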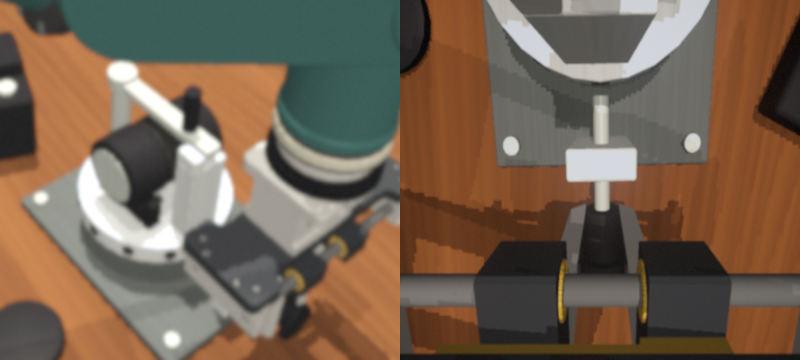

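The wrist view shows the pin tip clear of the disc at about (600,97) and the knob about 20 mm out from the bracket. In the side view the bar is still shut over the lens. The pull has reached the stop (13 N, 19.9 mm moved), so I hand it in.

```bash
python3 -c "
from cell import job; print(job.finish_job())"
```

```text
the job is handed in; nothing more can be done
None
```

I shut the keeper bar into its catch, then pulled the plunger fully back (about 20 mm of travel) and handed the job in still gripping it at 40 N; the lens lay in its cradle in the last picture, and the hand-in returned no verdict.

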